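# Set the stop collar by the setting fork

### The arm

A 6-joint arm with a two-finger parallel gripper is mounted at the origin on the work surface. World frame = base frame: x ahead of the robot, y to its left, z up, the work surface at z = 0. Lengths are in m, angles in rad, forces in N, time in s.
With the tool pointing down it reaches from about 0.35 to 0.85 m from the base axis. Payload 8.1 kg.
Tool frame: the origin (TCP) lies on the mounting face of the last link; the fingertips stand 186 mm ahead of it and the grasp point (between the pads) lies 167 mm ahead of it (grip_point_offset is the distance from the TCP to the grasp point, in m); z points along the fingers, y is the direction in which the jaws open and shut (so a half turn about z gives the same grasp; the last joint's range is limited). The gripper opens to 93 mm and grips with 3 to 60 N. Pads are 15 mm wide; open, the fingers measure 128 mm over their backs; the gripper's body (75 mm by 188 mm) begins 65 mm behind the grasp point.
Start: joints at [1.172, 0.13, 1.488, -0, 1.523, -0.085], TCP at [0.185, 0.571, 0.405] pointing down, gripper open.
Joint ranges: [-2.96, 2.96], [-0.89, 2.26], [0.02, 2.5], [-1.34, 4.48], [0, 2.73], [-2.66, 2.66]. Speed limits (rad/s): [2.39, 2.39, 2.79, 3.14, 3.14, 3.14].

### API

Orientations are given as a rotation vector (axis times angle).
In Python, from plant import read_state, read_camera, close_job, grip_point_offset gives the robot as it stands.
- The arm moves only by the shell command python3 -m creep 'ROWS' [OPENING] [FORCE]. ROWS is JSON, a list of rows, each a list of 2 entries, a list of its own where there are three numbers: the shift along the tool's x, y, z in cm, then the turn, a rotation vector about the tool's x, y, z in degrees. In form: [[[tx, ty, tz], [rx, ry, rz]], ...]. A call has 1 to 12 rows; each row shifts and turns the commanded pose from where the row before left it, along the tool's axes as they then stand; what a row does not reach is not made up. A row lasts 1/12 s, in which the tool goes at most 41.7 mm and 7.16 degrees, less where a joint would pass 70% of its speed; a pose out of reach is approached as far as the arm can. A call is refused whole if a number of a shift passes 4.17 or a number of a turn 7.16, either way. A call with a gripper value outside its range is refused whole. OPENING is the opening in per cent of the stroke, from 0 (shut) to 100 (fully open), set as the call begins (- or left out, the last holds). The fingers move at their own pace and stop on an object; FORCE is the grip in N (left out, the last holds). Time passes only in rows, so rows that do not move let the fingers close. It gives the time, the measured TCP pose, the force and the opening at its end, in the units of the state.
- read_state(): the state, without advancing time (a new reading comes with each control period).
- read_camera(name): name is "scene" or "top"; returns a dict with "img" (420x560x3 uint8, red, green, blue), "K" (3x3 intrinsics, pixels), "k1" (the pictures are not rectified: a ray, as slopes to the right and down, at radius r is drawn at 1 + k1 r^2 times it, then the intrinsics apply), "T" (4x4, takes a point from camera to world coordinates). Camera axes: x right, y down, z forward; pixel columns grow to the right and rows downward; lengths in m; the calibration is good to about 2 mm. A picture is of the moment at which its call begins. There is no depth.
- close_job(): hands the job in, once; it reports no verdict.
The state is a dict: "t": time; "q": joint angles; "dq": joint speeds; "joint_torque": joint torques, N m; "tool_pos": TCP position; "orientation": TCP orientation; "force": force on the tool from outside, world axes, zero at the start; "wrist_torque": the same for the moment, N m; "opening": finger opening in m.
Only numpy, scipy, OpenCV 4.12 (cv2) and the standard library are available. Lean on these libraries where they do the work, as an engineer would, in place of code of your own. Each camera call takes 0.05 s, during which the arm holds its last target.

### The job

Set the knurled stop collar on the threaded post to the thickness of the thicker setting fork: slide the thick fork flat between the rails on the post's base, prongs first, until its slot meets the post, and let go of it. Then spin the collar down by its knurled grip until it lightly nips the fork, just snug and never screwed hard, and leave it so with the fork in place. Be gentle with post and fork, and leave the thin fork and the other things where they are.

Things in the scene. Friction and masses are not known exactly. Their poses are not given: they have to be found in the camera images.
- stand: Fixed grey steel base plate carrying the threaded post. Origin: on the table, on the post's axis. Plate 10 mm thick, 100 mm wide (y), from 65 mm before (-x) to 45 mm past (+x) the post. +x is the way the fork slides in between the rails, coming from the robot's side.
- post_foot (a point): On the post's axis at the plate's top face, 10 mm above the table; axes as the stand's. The fork lies here when home. Two steel rails stand 8 mm above the plate, inner faces 52 mm apart (26 mm either side of the axis), from 30 mm before to 20 mm past the post, with flared lead-ins reaching to 49 mm before it.
- post: Steel vertical threaded post, 12 mm in diameter, its top 95 mm above the table. Origin on its axis at the base plate's top face.
- collar: Brass stop collar on the post: a flat flange, 56 mm in diameter and 6 mm thick, and above it the knurled grip, 36 mm in diameter and 28 mm tall (34 mm in all). Origin: on the axis, in the flange's flat underside. Its underside starts 5 to 10 mm above the top of the thick fork's home place.
- collar_under (a point): Same point as the collar's origin. Right-handed coarse thread: clockwise seen from above sends the collar down, 16 mm a turn (2.55 mm per rad). The thread drags with about 0.03 N m (plus 0.12 N m per rad/s) and the collar stays where left; its play gives 0.04 mm per newton of push or pull. When the flange first meets the fork the turning moment shifts by 0.02 to 0.05 N m; each 0.1 rad more adds about 6 N of nip and 0.07 N m.
- fork_thick: Thick setting fork: loose white plastic, 24 mm thick, about 100 g, lying flat. x points from handle to prongs. Origin: in the underside, in the slot, where the post's axis is when home. Slot 16 mm wide, open to +x, closed end 6 mm behind the origin; prongs reach 18 mm ahead; fork end 48 mm wide (y), back to 26 mm behind; handle 24 mm wide, from 26 to 115 mm behind.
- fork_thick_grip (a point): Middle of the thick fork's handle at its top face, 92 mm behind the fork's origin: gripped here from above across the 24 mm width, the gripper clears the collar.
- fork_thin: The other, thin setting fork: the same outline, but 12 mm thick. Not to be used; leave it lying.
- calipers: Steel calipers, 220 x 60 x 10 mm; a bystander. Origin at the middle of its underside.
- parts_carton: Open black box, 75 x 75 x 45 mm; a bystander. Origin at the middle of its underside.
- motor: Small dark motor, 32 mm in diameter, 36 mm tall; a bystander. Origin at the middle of its underside.
- spool: Grey spool, 60 mm in diameter, 40 mm tall; a bystander. Origin at the middle of its underside.
- standoff0: Brass standoff, 12 mm wide, 30 mm tall; a bystander. Origin at the middle of its underside.
- standoff1: Brass standoff, 12 mm wide, 30 mm tall; a bystander. Origin at the middle of its underside.
- board: Circuit board, 70 x 50 mm, 14 mm tall; a bystander. Origin at the middle of its underside.

How it is judged:
On the way:
1. the thick fork lies flat between the rails, home against the post, let go, the collar not yet on it (horizontal distance between fork_thick and post_foot below 0.005 m and z of fork_thick in the frame of post_foot between -0.003 and 0.003 m and angle between fork_thick's own z axis and vertical below 0.05 rad and angle between the x axis of fork_thick and the x axis of stand, either way round below 0.15 rad and contact force between the fingers and fork_thick below 0.1 N and contact force between fork_thick and collar below 0.3 N and linear speed of fork_thick below 0.01 m/s), for 0.2 s.
At the end, for the whole second after the job is handed in: The thick fork lies flat on the base between the rails (origin within 5 mm of the post's axis, within 0.15 rad of the rails' direction), and the collar, left alone, rests on it with a nip of 1 to 20 N, its underside within 2 mm of 24 mm above the base plate (horizontal distance between fork_thick and post_foot below 0.005 m and z of fork_thick in the frame of post_foot between -0.003 and 0.003 m and angle between fork_thick's own z axis and vertical below 0.05 rad and angle between the x axis of fork_thick and the x axis of stand, either way round below 0.15 rad and contact force between fork_thick and collar between 1 and 20 N and z of collar in the frame of post_foot between 0.022 and 0.026 m and linear speed of fork_thick below 0.01 m/s and angular speed of collar below 0.05 rad/s); the robot touches nothing.
It fails at once if the collar screwed hard onto a fork (over 25 N) (contact force between any of fork_thick, fork_thin and collar above 25 N).
It fails at once if the fork shoved against the post with over 25 N (contact force between fork_thick and post above 25 N).
It fails at once if the thin fork or a bystander moved by over 30 mm (distance of any of calipers, parts_carton, motor, spool, standoff0, standoff1, board, fork_thin from where it was at the start of the episode above 0.03 m).
It also fails if it takes over 72 s, if anything falls off the work surface, if the arm or the gripper's body presses on something with over 40 N, if the wrist force passes 120 N, or if a joint passes its speed limit or range.

## Working session

There is one attempt and no reset: what is moved stays moved. The work goes in short steps, Python scripts to look and compute and a shell command to move; the robot and the scene stay as the last step left them, time stands still between calls to the robot, and variables do not carry over. Pictures are saved under pics/ and viewed, and the job is handed in when it is done.

```bash
ls; mkdir -p pics; python3 - <<'E'
from plant import *
import cv2
s=read_state();print(s, grip_point_offset)
for n in("scene","top"):
    c=read_camera(n);cv2.imwrite(f"pics/{n}0.png",c["img"][:,:,::-1]);print(n,c["K"],c["k1"],c["T"])
E
```

```text
pics
{'t': 0.0, 'q': array([ 1.17161021e+00,  1.31140626e-01,  1.48924808e+00, -1.25731120e-05,
        1.52300504e+00, -8.54007639e-02]), 'dq': array([ 0.00080848,  0.00080702, -0.00117408,  0.00091445, -0.00137717,
        0.00025513]), 'joint_torque': array([-1.70000396e-03, -5.59851050e+01, -4.91740429e+01,  7.63754826e-02,
        3.56792333e-02, -2.18776950e-04]), 'tool_pos': array([0.18509086, 0.57050193, 0.40371655]), 'orientation': array([-4.90806492e-01, -3.10259043e+00,  2.75088349e-03]), 'force': array([-0.32785342, -0.55776055,  0.18281576]), 'wrist_torque': array([-0.02091312,  0.00609071, -0.02434975]), 'opening': 0.09294482542231704} 0.1673
scene [[502.59516196   0.         277.64905442]
 [  0.         502.59516196 206.34578639]
 [  0.           0.           1.        ]] 0.0022725475321836394 [[ 0.0529209   0.85505634 -0.51582753  1.11227437]
 [ 0.99849255 -0.03777732  0.03981832 -0.02725069]
 [ 0.01456032 -0.51715717 -0.85576659  0.91376385]
 [ 0.          0.          0.          1.        ]]
top [[447.13042193   0.         282.97577522]
 [  0.         447.13042193 203.88335836]
 [  0.           0.           1.        ]] 0.014894800072537549 [[ 1.05264668e-02 -9.80898995e-01  1.94232732e-01  4.03103132e-01]
 [-9.99940314e-01 -1.08943565e-02 -8.25941067e-04  1.17338429e-02]
 [ 2.92620539e-03 -1.94212445e-01 -9.80955128e-01  9.91563755e-01]
 [ 0.00000000e+00  0.00000000e+00  0.00000000e+00  1.00000000e+00]]
```

View pics/scene0.png

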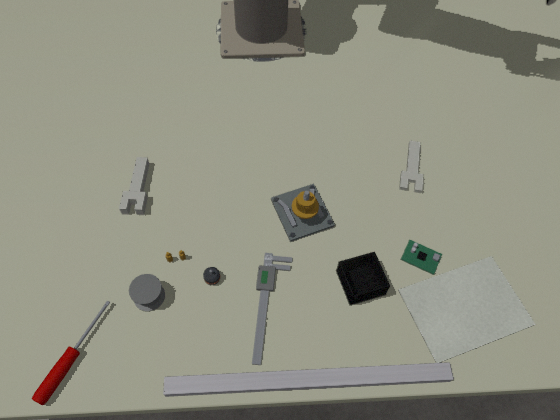

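View pics/top0.png

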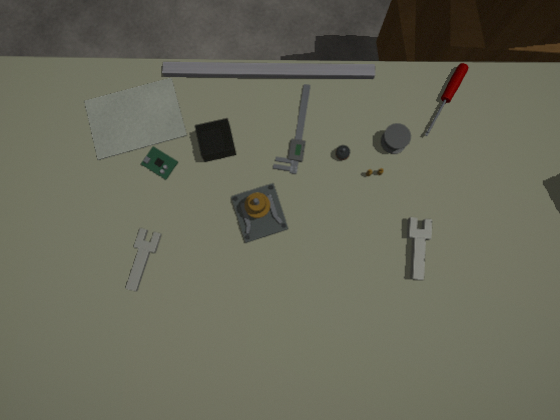

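```bash
cat > h.py <<'E'
import numpy as np, cv2
from plant import *
def ray(c,p):
    K=c["K"];d=np.array([(p[0]-K[0,2])/K[0,0],(p[1]-K[1,2])/K[1,1]])
    u=d.copy()
    for _ in range(10): u=d/(1+c["k1"]*(u@u))
    T=np.array(c["T"]);return T[:3,3],T[:3,:3]@np.array([u[0],u[1],1])
def onz(c,p,z):
    o,d=ray(c,p);return o+d*(z-o[2])/d[2]
def proj(c,P):
    T=np.array(c["T"]);q=T[:3,:3].T@(np.array(P)-T[:3,3]);u=q[:2]/q[2];u=u*(1+c["k1"]*(u@u))
    return c["K"][[0,1],[0,1]]*u+c["K"][:2,2]
def crop(c,x,y,w,h,s,name):
    cv2.imwrite(name,cv2.resize(c["img"][y:y+h,x:x+w,::-1],None,fx=s,fy=s,interpolation=cv2.INTER_CUBIC))
E
python3 - <<'E'
from h import *
t=read_camera("top");s=read_camera("scene")
a=[]
for c,x,y in((t,385,205),(t,220,175),(s,95,145),(s,260,175)):
    a.append(cv2.resize(np.ascontiguousarray(c["img"][y:y+80,x:x+90,::-1]),None,fx=4.3,fy=3.7,interpolation=cv2.INTER_CUBIC))
im=np.vstack([np.hstack(a[:2]),np.hstack(a[2:])]);cv2.imwrite("pics/z1.png",im);print(im.shape)
E
```

```text
(592, 774, 3)
```

View pics/z1.png

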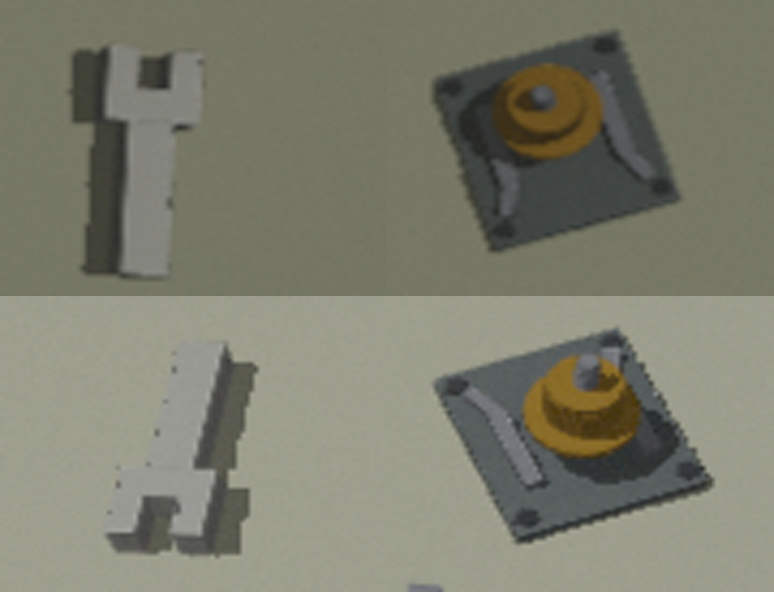

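```bash
cat > m1.py <<'E'
from h import *
C={n:read_camera(n) for n in("top","scene")}
R={"top":dict(fork=(385,205,60,80),st=(222,178,75,70)),"scene":dict(fork=(115,150,40,65),st=(262,178,80,70))}
for n,c in C.items():
    x,y,w,h=R[n]["fork"];im=c["img"][y:y+h,x:x+w].astype(int)
    v=im.min(2); bg=np.median(im.reshape(-1,3),0);print(n,"bg",bg,"max",im.reshape(-1,3).max(0))
    m=(im[:,:,2]>bg[2]+25).astype(np.uint8)
    m=(cv2.connectedComponentsWithStats(m)[1]==1+np.argmax(cv2.connectedComponentsWithStats(m)[2][1:,4])).astype(np.uint8)
    cn=max(cv2.findContours(m,0,1)[0],key=cv2.contourArea)[:,0]
    W=np.array([onz(c,p+[x,y],.024)[:2] for p in cn])
    r=cv2.minAreaRect((W*1000).astype(np.float32));print("fork rect mm",r, m.sum())
    B=cv2.boxPoints(r)
    x,y,w,h=R[n]["st"];im=c["img"][y:y+h,x:x+w].astype(int)
    d=np.abs(im-bg).sum(2);m=((im[:,:,2]-im[:,:,0]>-5)|(im[:,:,0]-im[:,:,2]>60)).astype(np.uint8)
    m=cv2.morphologyEx(m,cv2.MORPH_OPEN,np.ones((3,3)));
    cn=max(cv2.findContours(m,0,1)[0],key=cv2.contourArea)[:,0]
    W=np.array([onz(c,p+[x,y],.01)[:2] for p in cn])
    r=cv2.minAreaRect((W*1000).astype(np.float32));print("plate",r);
    print(cv2.boxPoints(r))
pt={"top":(220+540/4.3-.4,175+98/3.7-.4),"scene":(260+(590)/4.3-90-.4,175+(360-296)/3.7-.4)}
for n,p in pt.items(): print(n,p,onz(C[n],p,.095))
f={"top":[(385+a/4.3,205+b/3.7) for a,b in((108,44),(202,52),(192,126),(104,120),(121,274),(167,277),(127,122),(175,126))],
"scene":[(95+a/4.3,145+(b-296)/3.7) for a,b in((172,532),(108,532),(118,468),(228,470),(228,343),(180,343),(150,468),(194,469))]}
for n in f:
  for p in f[n]: print(n,onz(C[n],np.array(p)-.4,.024)[:2].round(4))
E
python3 m1.py
```

```text
top bg [118. 119. 101.] max [136 137 131]
fork rect mm ((469.56829833984375, -289.1131896972656), (4.281718730926514, 15.099143981933594), 87.1050033569336) 15
plate ((578.0712890625, 64.4492416381836), (109.45127868652344, 99.76150512695312), 18.67729949951172)
[[ 5.1025397e+02  9.4177925e+01]
 [ 5.4220135e+02 -3.2986641e-01]
 [ 6.4588861e+02  3.4720558e+01]
 [ 6.1394122e+02  1.2922835e+02]]
scene bg [154. 155. 141.] max [162 162 157]Traceback (most recent call last):
  File "m1.py", line 8, in <module>
    m=(cv2.connectedComponentsWithStats(m)[1]==1+np.argmax(cv2.connectedComponentsWithStats(m)[2][1:,4])).astype(np.uint8)
                                                 ~~~~~~~~~^^^^^^^^^^^^^^^^^^^^^^^^^^^^^^^^^^^^^^^^^^^^^^
    return _wrapfunc(a, 'argmax', axis=axis, out=out, **kwds)
    return bound(*args, **kwds)
ValueError: attempt to get argmax of an empty sequence
```

```bash
sed -i 's/m=(im\[:,:,2\]>bg\[2\]+25).astype(np.uint8)/m=((im[:,:,2]-im[:,:,0]>-9)\&(im[:,:,2]>95)).astype(np.uint8)/' m1.py; python3 m1.py
```

```text
top bg [118. 119. 101.] max [137 138 130]
fork rect mm ((500.82403564453125, -287.23016357421875), (45.70861053466797, 133.2705841064453), 86.89783477783203) 747
plate ((578.0701904296875, 64.286376953125), (109.71746063232422, 99.31847381591797), 18.788204193115234)
[[ 5.1014081e+02  9.3631149e+01]
 [ 5.4212836e+02 -3.9519119e-01]
 [ 6.4599957e+02  3.4941605e+01]
 [ 6.1401202e+02  1.2896794e+02]]
scene bg [154. 155. 141.] max [162 164 157]
fork rect mm ((502.70635986328125, -282.7356262207031), (46.91262435913086, 132.1686553955078), 84.47563171386719) 701
plate ((581.6343383789062, 65.3560791015625), (112.81349182128906, 102.01394653320312), 18.04792022705078)
[[ 5.1220032e+02  9.6377892e+01]
 [ 5.4380554e+02 -6.1673927e-01]
 [ 6.5106836e+02  3.4334267e+01]
 [ 6.1946313e+02  1.3132890e+02]]
top (345.1813953488372, 201.08648648648648) [ 0.58787578 -0.11627933  0.095     ]
scene (306.8093023255814, 191.89729729729729) [0.58855523 0.06908001 0.095     ]
top [ 0.5696 -0.2673]
top [ 0.5653 -0.3149]
top [ 0.5213 -0.3074]
top [ 0.5243 -0.2632]
top [ 0.4351 -0.2676]
top [ 0.4337 -0.2903]
top [ 0.5232 -0.2748]
top [ 0.5212 -0.2989]
scene [ 0.5679 -0.2796]
scene [ 0.5665 -0.31  ]
scene [ 0.5242 -0.3097]
scene [ 0.5279 -0.2563]
scene [ 0.4382 -0.2634]
scene [ 0.4372 -0.2877]
scene [ 0.5249 -0.2942]
scene [ 0.5265 -0.2728]
```

```bash
cat >> h.py <<'E'
from scipy.spatial.transform import Rotation as Ro
def to(x,y,z,yaw=None):
    "delta to target grasp-point pos (m) & tool-x yaw (deg): tool-frame cm, then turn about tool z"
    s=read_state();R=Ro.from_rotvec(s["orientation"]).as_matrix();p=s["tool_pos"]+R[:,2]*grip_point_offset
    d=R.T@(np.array([x,y,z])-p)*100
    now=np.degrees(np.arctan2(R[1,0],R[0,0]))
    print("t",round(s["t"],2),"grasp",p.round(4),"yaw",now.round(2),"tilt",np.degrees(np.arccos(-R[2,2])).round(2),"zaxis",R[:,2].round(4),"F",s["force"].round(2),"M",s["wrist_torque"].round(3),"open",round(s["opening"],4),"j6",s["q"][5].round(3))
    print("shift cm",d.round(3),"n",np.linalg.norm(d).round(2), "turn", None if yaw is None else round(-((yaw-now+180)%360-180),2))
E
python3 -m creep '[[[-3.18,-2.66,0.37],[0,0,0]],[[-3.18,-2.66,0.37],[0,0,0]],[[-3.18,-2.66,0.37],[0,0,0]],[[-3.18,-2.66,0.37],[0,0,0]],[[-3.18,-2.66,0.37],[0,0,0]],[[-3.18,-2.66,0.37],[0,0,0]],[[-3.18,-2.66,0.37],[0,0,0]],[[-3.18,-2.66,0.37],[0,0,0]],[[-3.18,-2.66,0.37],[0,0,0]],[[-3.18,-2.66,0.37],[0,0,0]],[[-3.18,-2.66,0.37],[0,0,0]],[[-3.18,-2.66,0.37],[0,0,0]]]' 100
python3 - <<'E'
from h import *
to(.459,-.279,.10,174.9)
for n,p in {"top":(255.2,201.1),"scene":(306.8-0+0,191.9)}.items(): print(n,onz(read_camera(n),p,.095))
E
```

```text
t: 1.4
tool_pos: [0.4502, 0.1473, 0.3606]
orientation: [0.491, 3.102, 0.001]
force: [1.4, -0.5, 0.5]
opening: 0.0932
t 1.4 grasp [0.4504 0.1474 0.1933] yaw 162.02 tilt 0.06 zaxis [ 1.e-03  3.e-04 -1.e+00] F [ 1.41 -0.46  0.54] M [ 0.042 -0.06   0.036] open 0.0932 j6 -1.049
shift cm [-13.97  -40.298   9.317] n 43.66 turn -12.88
top [0.58580015 0.06786893 0.095     ]
scene [0.58856066 0.06906145 0.095     ]
```

```bash
python3 -m creep '[[[-1.27,-3.66,0.4],[0,0,0]],[[-1.27,-3.66,0.4],[0,0,0]],[[-1.27,-3.66,0.4],[0,0,0]],[[-1.27,-3.66,0.4],[0,0,0]],[[-1.27,-3.66,0.4],[0,0,0]],[[-1.27,-3.66,0.4],[0,0,0]],[[-1.27,-3.66,0.4],[0,0,0]],[[-1.27,-3.66,0.4],[0,0,0]],[[-1.27,-3.66,0.4],[0,0,0]],[[-1.27,-3.66,0.4],[0,0,0]],[[-1.27,-3.66,0.4],[0,0,-6.44]],[[0,0,0],[0,0,-6.44]]]' 70
python3 - <<'E'
from h import *
to(.459,-.279,.024,174.9)
c=read_camera("scene");crop(c,60,110,180,140,4,"pics/a1.png")
E
```

```text
t: 2.5
tool_pos: [0.4577, -0.2814, 0.3156]
orientation: [-0.138, -3.138, 0.003]
force: [0.1, -0.0, -0.7]
opening: 0.0649
t 2.5 grasp [ 0.4576 -0.2818  0.1483] yaw 174.97 tilt 0.11 zaxis [-6.0e-04 -1.9e-03 -1.0e+00] F [ 0.1  -0.03 -0.74] M [-0.003  0.001  0.007] open 0.0649 j6 -2.129
shift cm [-0.118  0.311 12.433] n 12.44 turn 0.07
```

View pics/a1.png

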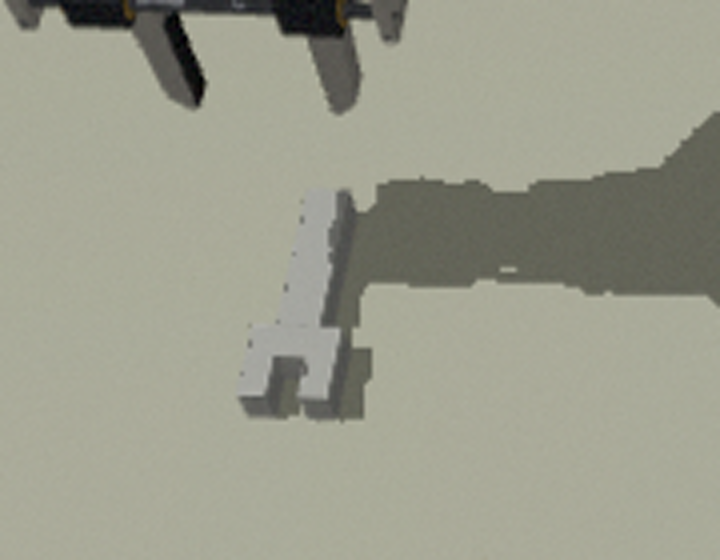

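```bash
python3 -m creep '[[[-0.12,0.31,2.6],[0,0,0]],[[0,0,2.6],[0,0,0]],[[0,0,2.6],[0,0,0]],[[0,0,2.0],[0,0,0]],[[0,0,1.6],[0,0,0]],[[0,0,1.0],[0,0,0]],[[0,0,0],[0,0,0]]]' 70
python3 - <<'E'
from h import *
to(.459,-.279,.024,174.9)
c=read_camera("scene");crop(c,60,110,180,140,4,"pics/a2.png")
E
```

```text
t: 3.13
tool_pos: [0.4591, -0.2719, 0.1901]
orientation: [-0.141, -3.135, -0.004]
force: [0.5, -0.4, 0.4]
opening: 0.0653
t 3.13 grasp [ 0.4586 -0.2715  0.0228] yaw 174.87 tilt 0.24 zaxis [-0.0032  0.0027 -1.    ] F [ 0.54 -0.38  0.38] M [ 0.018 -0.026 -0.029] open 0.0653 j6 -2.112
shift cm [-0.112 -0.745 -0.125] n 0.76 turn -0.03
```

View pics/a2.png

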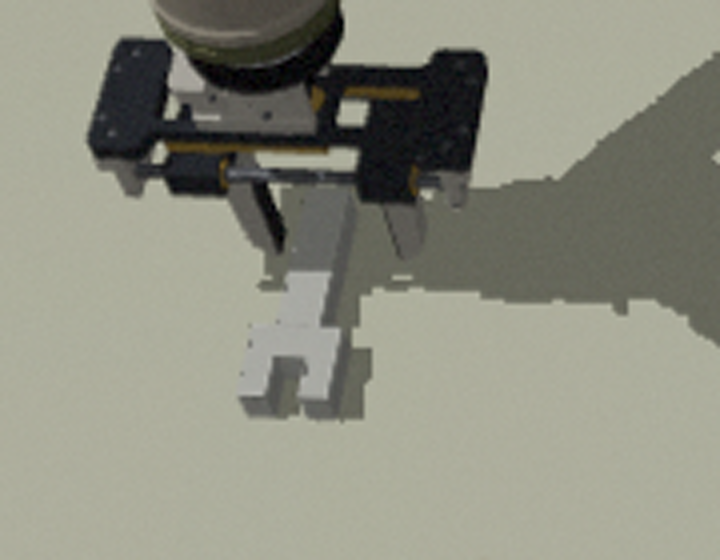

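```bash
python3 -m creep '[[[0,-0.5,0],[0,0,0]],[[0,0,0],[0,0,0]],[[0,0,0],[0,0,0]],[[0,0,0],[0,0,0]]]'
python3 - <<'E'
from h import *
to(.459,-.279,.024,174.9)
E
```

```text
t: 3.52
tool_pos: [0.4597, -0.2792, 0.1935]
orientation: [0.141, 3.137, -0.002]
force: [-0.3, -0.0, -0.1]
opening: 0.0649
t 3.52 grasp [ 0.46   -0.2794  0.0262] yaw 174.87 tilt 0.11 zaxis [ 0.0016 -0.0011 -1.    ] F [-0.34 -0.02 -0.06] M [ 0.052 -0.016  0.016] open 0.0649 j6 -2.122
shift cm [0.099 0.03  0.221] n 0.24 turn -0.03
```

```bash
python3 -m creep '[[[0.05,0,0.15],[0,0,0]],[[0,0,0],[0,0,0]],[[0,0,0],[0,0,0]],[[0,0,0],[0,0,0]],[[0,0,0],[0,0,0]],[[0,0,0],[0,0,0]],[[0,0,0],[0,0,0]],[[0,0,0],[0,0,0]]]' 15 20
python3 - <<'E'
from h import *
to(.459,-.279,.024,174.9)
E
```

```text
t: 4.18
tool_pos: [0.4588, -0.2787, 0.1908]
orientation: [-0.14, -3.138, -0.0]
force: [0.1, 0.1, 0.4]
opening: 0.024
t 4.18 grasp [ 0.4588 -0.2787  0.0235] yaw 174.9 tilt 0.0 zaxis [-1.e-04  0.e+00 -1.e+00] F [0.06 0.05 0.43] M [ 0.015  0.006 -0.025] open 0.024 j6 -2.123
shift cm [-0.027 -0.03  -0.049] n 0.06 turn 0.0
```

```bash
python3 -m creep '[[[0,0,0],[0,0,0]],[[0,0,0],[0,0,0]],[[0,0,-0.5],[0,0,0]],[[0,0,-1.0],[0,0,0]],[[0,0,-1.5],[0,0,0]],[[0,0,-1.5],[0,0,0]],[[0,0,-1],[0,0,0]],[[0,0,0],[0,0,0]],[[0,0,0],[0,0,0]],[[0,0,0],[0,0,0]]]' 15 45
python3 - <<'E'
from h import *
to(.4245,.0131,.08,198.6)
c=read_camera("scene");crop(c,60,110,180,140,4,"pics/a3.png")
E
```

```text
t: 5.02
tool_pos: [0.4585, -0.2785, 0.2453]
orientation: [-0.14, -3.138, -0.001]
force: [-0.1, 0.7, -0.4]
opening: 0.0237
t 5.02 grasp [ 0.4585 -0.2785  0.078 ] yaw 174.9 tilt 0.03 zaxis [-5.e-04  4.e-04 -1.e+00] F [-0.05  0.65 -0.38] M [ 0.008  0.024 -0.013] open 0.0237 j6 -2.123
shift cm [ 5.974 28.741 -0.183] n 29.36 turn -23.7
```

View pics/a3.png

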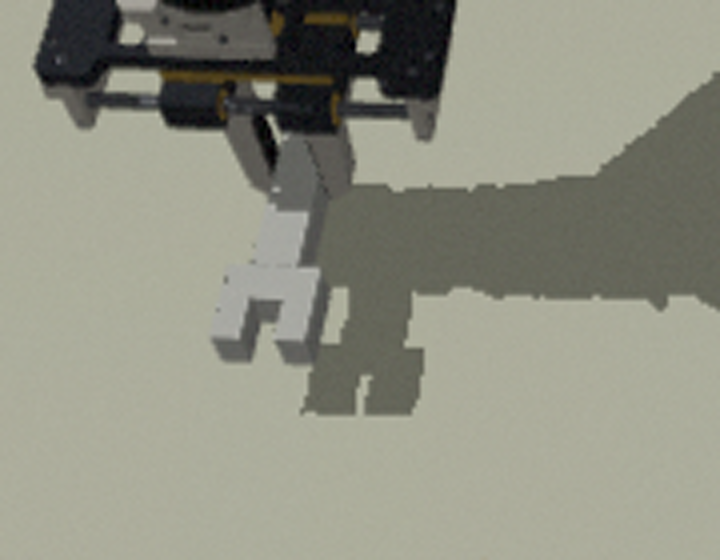

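```bash
python3 -m creep '[[[0.36,1.73,0],[0,0,0]],[[0.6,2.9,0],[0,0,0]],[[0.6,2.9,0],[0,0,0]],[[0.6,2.9,0],[0,0,0]],[[0.6,2.9,0],[0,0,0]],[[0.6,2.9,0],[0,0,0]],[[0.6,2.9,0],[0,0,0]],[[0.6,2.9,0],[0,0,0]],[[0.6,2.9,0],[0,0,0]],[[0.6,2.9,0],[0,0,0]],[[0.4,1.9,0],[0,0,0]],[[0.05,0.25,0],[0,0,0]]]'
python3 -m creep '[[[0,0,0],[0,0,-5.9]],[[0,0,0],[0,0,-5.9]],[[0,0,0],[0,0,-5.9]],[[0,0,0],[0,0,-5.9]],[[0,0,0],[0,0,0]],[[0,0,0],[0,0,0]],[[0,0,0],[0,0,0]]]'
python3 - <<'E'
from h import *
to(.4245,.0131,.08,198.6)
c=read_camera("scene");crop(c,220,110,140,140,4,"pics/a4.png")
c=read_camera("top");crop(c,200,160,140,140,4,"pics/a4t.png")
E
```

```text
t: 6.07
tool_pos: [0.4225, 0.028, 0.2447]
orientation: [-0.136, -3.136, -0.002]
force: [0.3, -0.1, -1.1]
opening: 0.0234
t: 6.65
tool_pos: [0.4234, 0.0251, 0.2455]
orientation: [0.499, -3.101, -0.0]
force: [0.4, 0.4, -0.7]
opening: 0.0234
t 6.65 grasp [0.4233 0.0251 0.0782] yaw -161.72 tilt 0.04 zaxis [-7.e-04 -1.e-04 -1.e+00] F [ 0.38  0.36 -0.73] M [0.031 0.054 0.002] open 0.0234 j6 -1.952
shift cm [ 0.263 -1.172 -0.185] n 1.22 turn -0.32
```

View pics/a4.png

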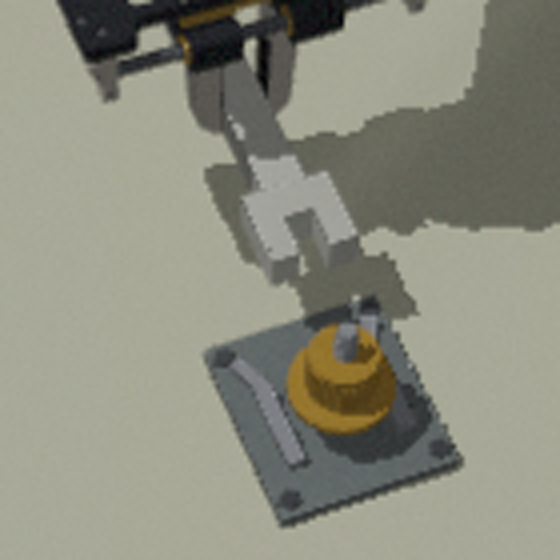

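View pics/a4t.png

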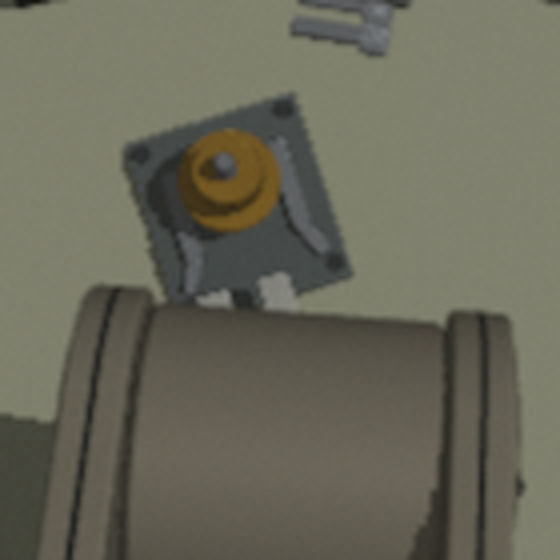

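```bash
python3 -m creep '[[[0.13,-0.58,0],[0,0,-0.3]],[[0.13,-0.58,1],[0,0,0]],[[0,0,1.2],[0,0,0]],[[0,0,1],[0,0,0]],[[0,0,0.8],[0,0,0]],[[0,0,0],[0,0,0]],[[0,0,0],[0,0,0]],[[0,0,0],[0,0,0]],[[0,0,0],[0,0,0]]]'
python3 - <<'E'
from h import *
to(.4245,.0131,.035,198.6)
c=read_camera("scene");crop(c,220,110,140,140,4,"pics/a5.png")
E
```

```text
t: 7.5
tool_pos: [0.4252, 0.0136, 0.2064]
orientation: [-0.513, 3.098, -0.0]
force: [0.1, -0.8, -0.9]
opening: 0.0236
t 7.5 grasp [0.4254 0.0136 0.0391] yaw -161.19 tilt 0.06 zaxis [ 1.e-03 -1.e-04 -1.e+00] F [ 0.14 -0.84 -0.88] M [ 0.007  0.03  -0.012] open 0.0236 j6 -1.988
shift cm [ 0.098 -0.019  0.411] n 0.42 turn 0.21
```

View pics/a5.png

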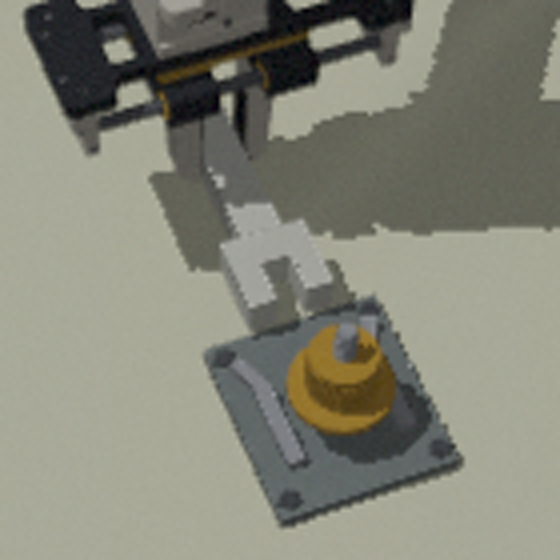

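```bash
python3 - <<'E'
from h import *
c=read_camera("scene");crop(c,260,150,70,75,8,"pics/a6.png")
E
```

```text
(no output)
```

View pics/a6.png

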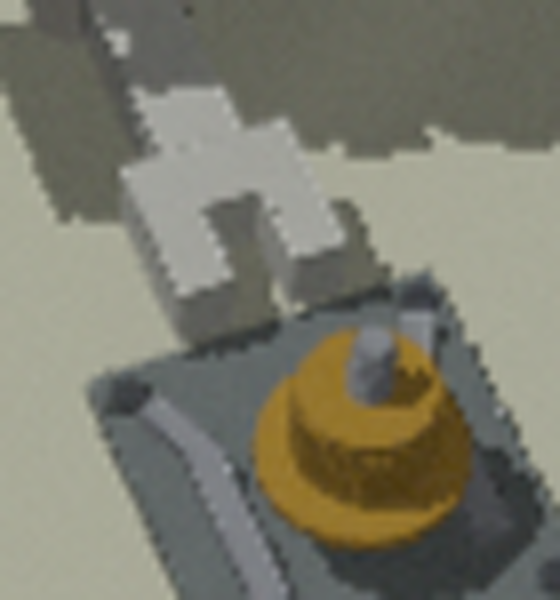

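```bash
python3 - <<'E'
from h import *
c=read_camera("scene")
P=np.array([.5875,.068]);a=np.radians(18.6);Rm=np.array([[np.cos(a),np.sin(a)],[-np.sin(a),np.cos(a)]])
for nm,p,z in [("BL",(120,170),.0395),("BR",(288,118),.0395),("FRo",(347,238),.0395),("FRi",(288,262),.0395),("FLi",(236,275),.0395),("FLo",(178,297),.0395),("posttop",(377,338),.095),("plateBL",(90,385),.01),("plateBR",(430,272),.01),("knee in",(212,440),.018)]:
    w=onz(c,(260+(p[0]+.5)/8-.5,150+(p[1]+.5)/8-.5),z)[:2];print(nm,w.round(4),(Rm@(w-P)*1000).round(1))
E
```

```text
BL [0.497  0.0115] [-103.8  -24.6]
BR [0.4819 0.0573] [-103.5   23.6]
FRo [0.5213 0.0701] [-62.1  23.1]
FRi [0.5282 0.054 ] [-60.6   5.7]
FLi [0.5317 0.0402] [-61.8  -8.6]
FLo [0.5379 0.0246] [-60.8 -25.3]
posttop [0.5883 0.0689] [1.1 0.5]
plateBL [0.5454 0.0014] [-61.1 -49.7]
plateBR [0.5134 0.0949] [-61.6  49.2]
knee in [0.5688 0.0322] [-29.2 -27.9]
```

```bash
python3 -m creep '[[[0,0.06,0.2],[0,0,0.2]],[[0,0,0.15],[0,0,0]],[[-0.4,0,0],[0,0,0]],[[-0.6,0,0],[0,0,0]],[[-0.6,0,0],[0,0,0]],[[-0.6,0,0],[0,0,0]],[[-0.6,0,0],[0,0,0]],[[-0.3,0,0],[0,0,0]],[[0,0,0],[0,0,0]],[[0,0,0],[0,0,0]],[[0,0,0],[0,0,0]]]'
python3 - <<'E'
from h import *
to(.5003,.0387,.0345,198.6)
c=read_camera("scene");crop(c,260,150,70,75,8,"pics/a7.png")
E
```

```text
t: 8.57
tool_pos: [0.4538, 0.0241, 0.2022]
orientation: [0.508, -3.1, -0.0]
force: [-0.1, 0.1, 0.5]
opening: 0.024
t 8.57 grasp [0.4537 0.0241 0.0349] yaw -161.39 tilt 0.03 zaxis [-6.e-04 -0.e+00 -1.e+00] F [-0.07  0.08  0.47] M [ 0.019  0.06  -0.013] open 0.024 j6 -1.955
shift cm [-4.882 -0.101  0.033] n 4.88 turn 0.01
```

View pics/a7.png

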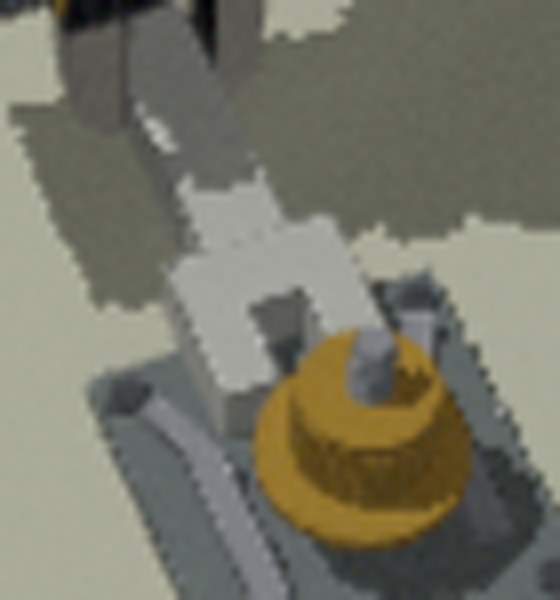

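```bash
python3 -m creep '[[[-0.3,0,0],[0,0,0]],[[-0.5,0,0],[0,0,0]],[[-0.5,0,0],[0,0,0]],[[-0.5,0,0],[0,0,0]],[[-0.5,0,0],[0,0,0]],[[-0.3,0,0],[0,0,0]],[[-0.2,0,0],[0,0,0]],[[0,0,0],[0,0,0]],[[0,0,0],[0,0,0]]]'
python3 - <<'E'
from h import *
to(.5003,.0387,.0345,198.6)
E
python3 -m creep '[[[-0.3,0,0],[0,0,0]],[[-0.3,0,0],[0,0,0]],[[-0.2,0,0],[0,0,0]],[[-0.1,0,0],[0,0,0]],[[-0.1,0,0],[0,0,0]],[[-0.1,0,0],[0,0,0]],[[0,0,0],[0,0,0]],[[0,0,0],[0,0,0]],[[0,0,0],[0,0,0]]]'
python3 - <<'E'
from h import *
to(.5003,.0387,.0345,198.6)
c=read_camera("scene");crop(c,260,150,70,75,8,"pics/a8.png")
E
```

```text
t: 9.37
tool_pos: [0.4805, 0.033, 0.2022]
orientation: [0.508, -3.1, -0.0]
force: [0.2, 1.0, -0.5]
opening: 0.024
t 9.37 grasp [0.4805 0.033  0.0349] yaw -161.39 tilt 0.02 zaxis [-3.e-04 -0.e+00 -1.e+00] F [ 0.23  0.96 -0.5 ] M [ 0.058  0.044 -0.014] open 0.024 j6 -1.933
shift cm [-2.062 -0.094  0.041] n 2.06 turn 0.01
t: 10.12
tool_pos: [0.4909, 0.0365, 0.2023]
orientation: [0.508, -3.1, -0.0]
force: [-0.1, -0.2, -0.5]
opening: 0.0235
t 10.12 grasp [0.4909 0.0365 0.035 ] yaw -161.4 tilt 0.01 zaxis [-1.e-04  0.e+00 -1.e+00] F [-0.14 -0.23 -0.48] M [ 0.044  0.029 -0.026] open 0.0235 j6 -1.925
shift cm [-0.965 -0.093  0.05 ] n 0.97 turn 0.0
```

View pics/a8.png

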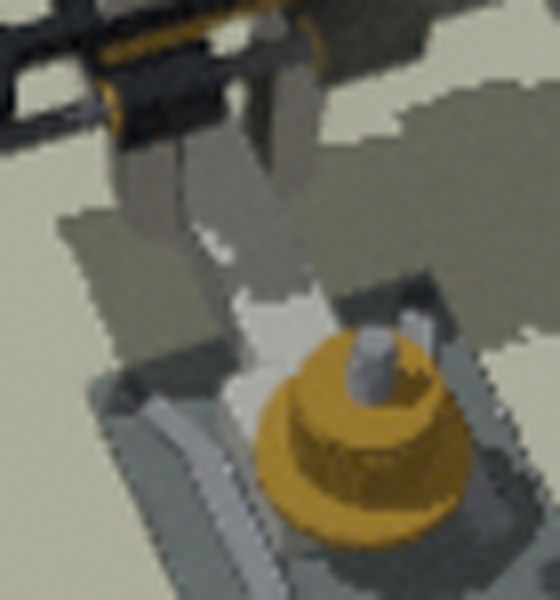

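```bash
python3 -m creep '[[[-0.3,0,0.05],[0,0,0]],[[-0.2,0,0.05],[0,0,0]],[[0,0,0.03],[0,0,0]],[[0,0,0],[0,0,0]],[[0,0,0],[0,0,0]],[[0,0,0],[0,0,0]]]'
python3 - <<'E'
from h import *
to(.5003,.0387,.0345,198.6)
E
python3 -m creep '[[[0,0,0],[0,0,0]],[[0,0,0],[0,0,0]],[[0,0,0],[0,0,0]],[[-0.05,0,0],[0,0,0]],[[-0.05,0,0],[0,0,0]],[[-0.05,0,0],[0,0,0]],[[0,0,0],[0,0,0]]]' 15 8
python3 - <<'E'
from h import *
to(.5003,.0387,.0345,198.6)
E
```

```text
t: 10.67
tool_pos: [0.4956, 0.0381, 0.201]
orientation: [0.508, -3.1, -0.0]
force: [0.2, -0.5, -0.2]
opening: 0.0235
t 10.67 grasp [0.4956 0.0381 0.0337] yaw -161.4 tilt 0.01 zaxis [-2.e-04  0.e+00 -1.e+00] F [ 0.18 -0.45 -0.19] M [ 0.035  0.12  -0.004] open 0.0235 j6 -1.922
shift cm [-0.465 -0.094 -0.084] n 0.48 turn 0.0
t: 11.25
tool_pos: [0.4972, 0.0386, 0.2011]
orientation: [-0.508, 3.1, -0.0]
force: [-0.3, 0.3, -0.6]
opening: 0.0241
t 11.25 grasp [0.4973 0.0386 0.0338] yaw -161.4 tilt 0.01 zaxis [ 2.e-04  0.e+00 -1.e+00] F [-0.27  0.28 -0.62] M [ 0.039  0.086 -0.004] open 0.0241 j6 -1.921
shift cm [-0.291 -0.088 -0.072] n 0.31 turn 0.0
```

```bash
python3 -m creep '[[[-0.05,0,0.02],[0,0,0]],[[-0.05,0,0],[0,0,0]],[[-0.05,0,0],[0,0,0]],[[0,0,0],[0,0,0]],[[0,0,0],[0,0,0]]]'
python3 -m creep '[[[-0.05,0,0],[0,0,0]],[[-0.05,0,0],[0,0,0]],[[0,0,0],[0,0,0]],[[0,0,0],[0,0,0]]]'
python3 -m creep '[[[-0.05,0,0],[0,0,0]],[[-0.03,0,0],[0,0,0]],[[0,0,0],[0,0,0]],[[0,0,0],[0,0,0]]]'
python3 - <<'E'
from h import *
to(.5003,.0387,.0345,198.6)
c=read_camera("scene");crop(c,260,150,70,75,8,"pics/a9.png")
E
```

```text
t: 11.67
tool_pos: [0.4986, 0.0391, 0.2009]
orientation: [-0.508, 3.1, 0.0]
force: [0.6, -0.8, 0.1]
opening: 0.024
t: 12.0
tool_pos: [0.4996, 0.0394, 0.2009]
orientation: [-0.508, 3.1, -0.0]
force: [0.2, -0.6, -0.8]
opening: 0.024
t: 12.33
tool_pos: [0.5003, 0.0397, 0.2009]
orientation: [-0.508, 3.1, -0.0]
force: [-0.9, 0.6, -0.1]
opening: 0.0237
t 12.33 grasp [0.5003 0.0397 0.0336] yaw -161.4 tilt 0.01 zaxis [ 1.e-04  0.e+00 -1.e+00] F [-0.95  0.58 -0.1 ] M [0.127 0.018 0.012] open 0.0237 j6 -1.919
shift cm [ 0.032 -0.09  -0.093] n 0.13 turn 0.0
```

View pics/a9.png

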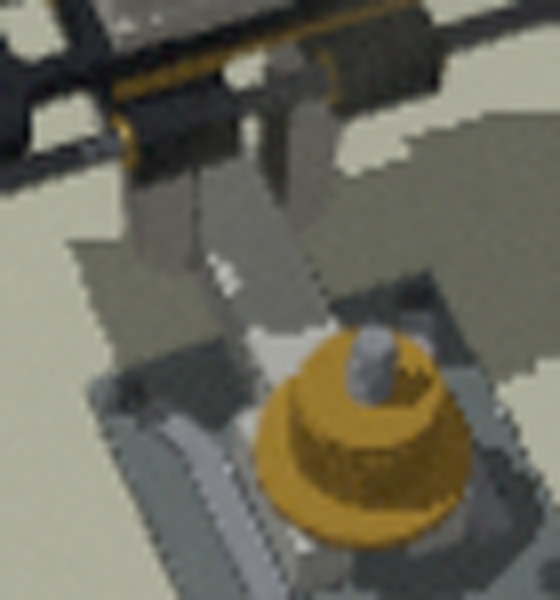

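```bash
for i in 1; do :; done
python3 -m creep '[[[-0.05,0,0],[0,0,0]],[[0,0,0],[0,0,0]],[[0,0,0],[0,0,0]]]'
python3 -m creep '[[[-0.05,0,0],[0,0,0]],[[0,0,0],[0,0,0]],[[0,0,0],[0,0,0]]]'
python3 -m creep '[[[-0.05,0,0],[0,0,0]],[[0,0,0],[0,0,0]],[[0,0,0],[0,0,0]]]'
```

```text
t: 12.63
tool_pos: [0.5007, 0.0398, 0.2008]
orientation: [-0.508, 3.1, -0.0]
force: [-0.5, 0.8, 0.3]
opening: 0.0237
t: 12.88
tool_pos: [0.5012, 0.04, 0.2008]
orientation: [-0.508, 3.1, -0.0]
force: [-0.3, -0.6, -0.8]
opening: 0.0239
t: 13.13
tool_pos: [0.5016, 0.0401, 0.2008]
orientation: [0.508, -3.1, -0.0]
force: [-0.3, 0.1, -0.8]
opening: 0.0238
```

```bash
python3 -m creep '[[[-0.05,0,0],[0,0,0]],[[0,0,0],[0,0,0]],[[0,0,0],[0,0,0]]]'
python3 -m creep '[[[-0.05,0,0],[0,0,0]],[[0,0,0],[0,0,0]],[[0,0,0],[0,0,0]]]'
python3 -m creep '[[[-0.05,0,0],[0,0,0]],[[0,0,0],[0,0,0]],[[0,0,0],[0,0,0]]]'
python3 - <<'E'
from h import *
to(.5003,.0387,.0345,198.6)
c=read_camera("scene");crop(c,260,150,70,75,8,"pics/a10.png")
E
```

```text
t: 13.38
tool_pos: [0.5018, 0.0402, 0.2008]
orientation: [0.508, -3.099, 0.0]
force: [-5.4, -1.3, 4.4]
opening: 0.024
t: 13.63
tool_pos: [0.5021, 0.0402, 0.2007]
orientation: [0.507, -3.098, 0.0]
force: [-6.4, -2.7, 5.9]
opening: 0.0238
t: 13.88
tool_pos: [0.5023, 0.0403, 0.2006]
orientation: [0.507, -3.098, 0.0]
force: [-8.5, -3.1, 7.7]
opening: 0.0238
t 13.88 grasp [0.5019 0.0402 0.0333] yaw -161.4 tilt 0.16 zaxis [-2.7e-03 -7.0e-04 -1.0e+00] F [-8.53 -3.12  7.71] M [-0.545  1.546 -0.095] open 0.0238 j6 -1.916
shift cm [ 0.196 -0.087 -0.115] n 0.24 turn -0.0
```

View pics/a10.png

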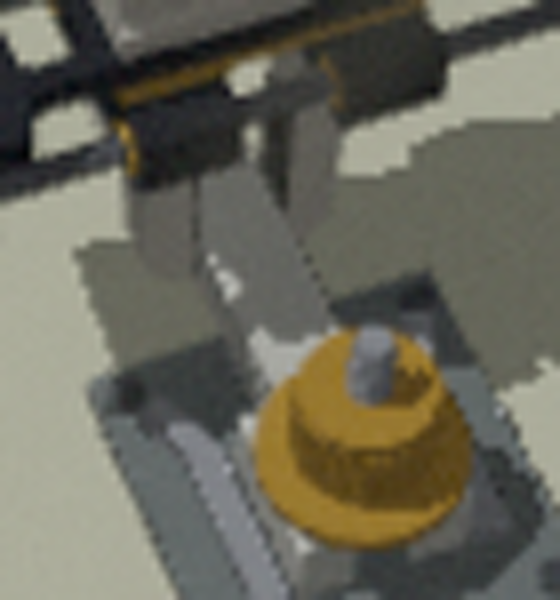

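```bash
python3 -m creep '[[[0.1,0,-0.02],[0,0,0]],[[0,0,0],[0,0,0]],[[0,0,0],[0,0,0]]]'
python3 -m creep '[[[0,0,0],[0,0,0]],[[0,0,0],[0,0,0]],[[0,0,0],[0,0,0]],[[0,0,0],[0,0,0]],[[0,0,0],[0,0,0]]]' 50 
python3 -m creep '[[[0,0,-1],[0,0,0]],[[0,0,-2],[0,0,0]],[[0,0,-3],[0,0,0]],[[0,0,-3],[0,0,0]],[[0,0,-2],[0,0,0]],[[0,0,-1],[0,0,0]],[[0,0,0],[0,0,0]],[[0,0,0],[0,0,0]]]'
python3 - <<'E'
from h import *
to(.588,.0685,.14,198.6)
c=read_camera("scene");crop(c,260,150,70,75,8,"pics/a11.png")
E
```

```text
t: 14.18
tool_pos: [0.5019, 0.0402, 0.2008]
orientation: [0.508, -3.1, -0.0]
force: [-2.8, -1.8, -0.6]
opening: 0.0237
t: 14.6
tool_pos: [0.5023, 0.0403, 0.2012]
orientation: [-0.508, 3.1, -0.0]
force: [-0.6, 0.4, 0.4]
opening: 0.0461
t: 15.27
tool_pos: [0.5021, 0.0403, 0.3211]
orientation: [-0.508, 3.1, -0.0]
force: [-0.3, -0.2, -0.6]
opening: 0.0466
t 15.27 grasp [0.5022 0.0403 0.1538] yaw -161.4 tilt 0.04 zaxis [ 8.e-04 -0.e+00 -1.e+00] F [-0.34 -0.19 -0.55] M [ 0.005 -0.058  0.016] open 0.0466 j6 -1.917
shift cm [-9.027 -0.06   1.382] n 9.13 turn 0.0
```

View pics/a11.png

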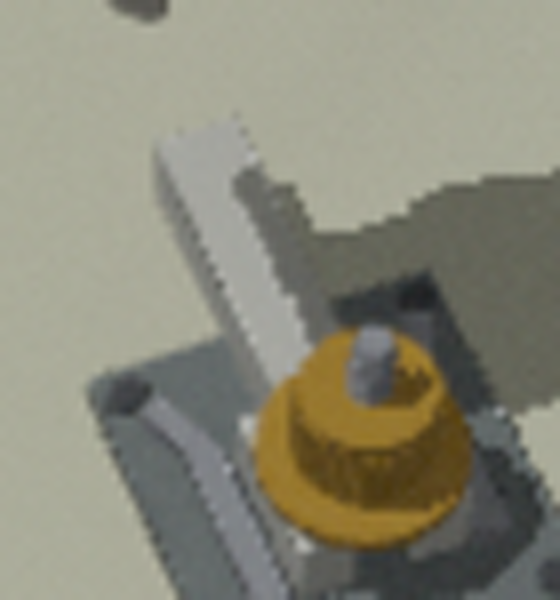

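```bash
python3 - <<'E'
from h import *
c=read_camera("scene")
P=np.array([.588,.0685]);a=np.radians(18.6);Rm=np.array([[np.cos(a),np.sin(a)],[-np.sin(a),np.cos(a)]])
for nm,p,z in [("HL",(155,145),.034),("HR",(238,115),.034),("posttop",(377,338),.095),("plateBL",(90,385),.01),("plateBR",(430,272),.01),("prong low",(302,550),.034)]:
    w=onz(c,(260+(p[0]+.5)/8-.5,150+(p[1]+.5)/8-.5),z)[:2];print(nm,w.round(4),(Rm@(w-P)*1000).round(1))
# collar flange mask
im=c["img"].astype(int);m=((im[:,:,0]-im[:,:,2])>50).astype(np.uint8)
m[:150]=0;m[240:]=0;m[:,:260]=0;m[:,350:]=0
ys,xs=np.nonzero(m);print(xs.min(),xs.max(),ys.min(),ys.max())
for z in(.045,.05):
  y=ys[xs==xs.min()].mean();L=onz(c,(xs.min()-.5,y),z);y2=ys[xs==xs.max()].mean();R_=onz(c,(xs.max()+.5,y2),z);B=onz(c,(xs[ys==ys.max()].mean(),ys.max()+.5),z-.006);print(z,L[:2],R_[:2],B[:2])
E
```

```text
HL [0.4853 0.0216] [-112.3  -11.7]
HR [0.4764 0.0445] [-113.4   12.8]
posttop [0.5883 0.0689] [0.4 0.2]
plateBL [0.5454 0.0014] [-61.7 -50. ]
plateBR [0.5134 0.0949] [-62.3  48.8]
prong low [0.6119 0.0518] [ 17.3 -23.4]
292 318 191 217
0.045 [0.58785312 0.04127393] [0.58671867 0.09625941] [0.61356414 0.06696145]
0.05 [0.59087133 0.04087955] [0.5897434  0.09554857] [0.61641469 0.06642295]
```

```bash
python3 - <<'E'
from h import *
for n,x,y in (("scene",285,180),("top",235,180)):
    c=read_camera(n);crop(c,x,y,45,45,13,f"pics/c_{n}.png")
    for u in (.039,.0415,.044):
        ph=np.linspace(0,2*np.pi,721)
        def ext(r,z):
            q=np.array([proj(c,(.588+r*np.cos(t),.0687+r*np.sin(t),z)) for t in ph]);return q
        fb=ext(.028,u);gt=ext(.018,u+.034);
        print(n,u,"flange-under max row",fb[:,1].max().round(2),"griptop rows",gt[:,1].min().round(2),gt[:,1].max().round(2),"ft rows",ext(.028,u+.006)[:,1].min().round(2))
    print("post top",proj(c,(.588,.0687,.095)))
    im=c["img"].astype(int);m=((im[:,:,0]-im[:,:,2])>40);m[:y]=0;m[y+45:]=0;m[:,:x]=0;m[:,x+45:]=0
    ys,xs=np.nonzero(m);print(xs.min(),xs.max(),ys.min(),ys.max())
E
```

```text
scene 0.039 flange-under max row 218.53 griptop rows 190.06 205.48 ft rows 193.4
scene 0.0415 flange-under max row 217.91 griptop rows 189.37 204.82 ft rows 192.74
scene 0.044 flange-under max row 217.29 griptop rows 188.69 204.15 ft rows 192.08
post top [306.59042881 191.66397264]
292 318 191 218
top 0.039 flange-under max row 218.01 griptop rows 193.78 210.62 ft rows 192.07
top 0.0415 flange-under max row 217.82 griptop rows 193.52 210.41 ft rows 191.82
top 0.044 flange-under max row 217.63 griptop rows 193.26 210.19 ft rows 191.56
post top [254.81823714 200.04275324]Traceback (most recent call last):
  File "<stdin>", line 12, in <module>
    return umr_minimum(a, axis, None, out, keepdims, initial, where)
ValueError: zero-size array to reduction operation minimum which has no identity
```

View pics/c_scene.png

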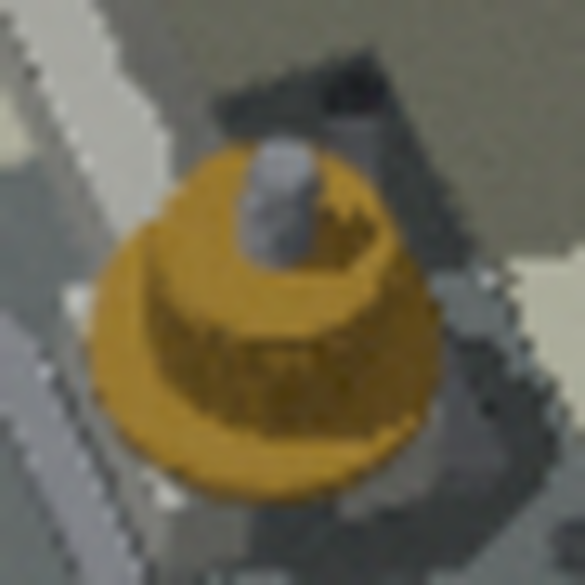

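View pics/c_top.png

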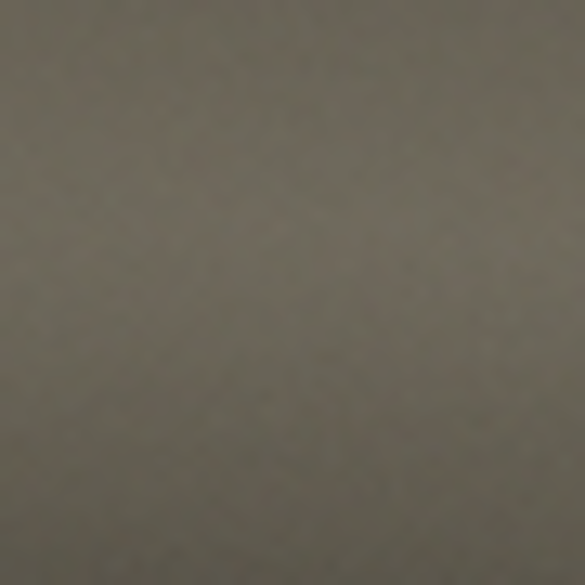

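```bash
python3 -m creep '[[[-0.5,0,0],[0,0,0]],[[-1.5,0,0],[0,0,0]],[[-2.5,0,0],[0,0,0]],[[-2.5,0,0],[0,0,0]],[[-1.5,0,0],[0,0,0]],[[-0.53,-0.04,0],[0,0,0]]]' 80
python3 -m creep '[[[0,0,0],[0,0,-6.4]],[[0,0,0],[0,0,-6.4]],[[0,0,0],[0,0,-6.4]],[[0,0,0],[0,0,-6.4]],[[0,0,0],[0,0,-6.4]],[[0,0,0],[0,0,-6.4]],[[0,0,0],[0,0,0]],[[0,0,0],[0,0,0]],[[0,0,0],[0,0,0]]]'
python3 - <<'E'
from h import *
to(.588,.0687,.0675,237)
E
```

```text
t: 15.97
tool_pos: [0.5894, 0.0694, 0.32]
orientation: [0.508, -3.1, -0.0]
force: [-0.0, 0.5, -0.2]
opening: 0.0742
t: 16.72
tool_pos: [0.5876, 0.0686, 0.3207]
orientation: [1.493, -2.763, -0.0]
force: [-0.6, -0.5, 0.2]
opening: 0.0744
t 16.72 grasp [0.5875 0.0686 0.1534] yaw -123.22 tilt 0.04 zaxis [-7.e-04 -0.e+00 -1.e+00] F [-0.56 -0.53  0.2 ] M [ 0.139  0.033 -0.014] open 0.0744 j6 -2.532
shift cm [-0.039 -0.041  8.588] n 8.59 turn -0.22
```

```bash
python3 -m creep '[[[-0.04,-0.04,1],[0,0,0]],[[0,0,1.8],[0,0,0]],[[0,0,1.8],[0,0,0]],[[0,0,1.5],[0,0,0]],[[0,0,1],[0,0,0]],[[0,0,0.6],[0,0,0]],[[0,0,0.4],[0,0,0]],[[0,0,0.2],[0,0,0]],[[0,0,0],[0,0,0]],[[0,0,0],[0,0,0]],[[0,0,0],[0,0,0]]]'
python3 - <<'E'
from h import *
to(.588,.0687,.0675,237)
c=read_camera("scene");crop(c,250,120,100,120,5,"pics/b1.png")
E
```

```text
t: 17.63
tool_pos: [0.5888, 0.0688, 0.239]
orientation: [-1.498, 2.76, -0.001]
force: [0.0, -0.5, -0.1]
opening: 0.0744
t 17.63 grasp [0.5891 0.0688 0.0717] yaw -123.01 tilt 0.09 zaxis [ 1.6e-03  1.0e-04 -1.0e+00] F [ 0.01 -0.54 -0.1 ] M [0.099 0.039 0.043] open 0.0744 j6 -2.536
shift cm [0.071 0.085 0.421] n 0.44 turn -0.01
```

View pics/b1.png

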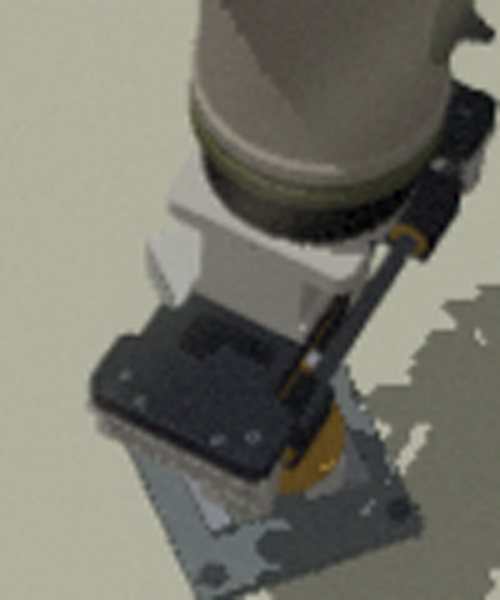

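```bash
python3 -m creep '[[[0.04,0.04,0.2],[0,0,0]],[[0,0,0.17],[0,0,0]],[[0,0,0],[0,0,0]],[[0,0,0],[0,0,0]],[[0,0,0],[0,0,0]],[[0,0,0],[0,0,0]]]'
python3 - <<'E'
from h import *
to(.588,.0687,.0675,237)
E
python3 -m creep '[[[0,0,0],[0,0,0]],[[0,0,0],[0,0,0]],[[0,0,0],[0,0,0]],[[0,0,0],[0,0,0]],[[0,0,0],[0,0,0]],[[0,0,0],[0,0,0]],[[0,0,0],[0,0,0]],[[0,0,0],[0,0,0]]]' 28 5
python3 - <<'E'
from h import *
to(.588,.0687,.0675,237)
E
```

```text
t: 18.18
tool_pos: [0.5879, 0.0687, 0.2344]
orientation: [-1.499, 2.761, -0.0]
force: [-0.6, -0.9, 0.0]
opening: 0.0744
t 18.18 grasp [0.5879 0.0687 0.0671] yaw -123.0 tilt 0.0 zaxis [ 1.e-04  0.e+00 -1.e+00] F [-0.64 -0.86  0.04] M [0.11  0.048 0.01 ] open 0.0744 j6 -2.536
shift cm [-0.004 -0.01  -0.043] n 0.04 turn 0.0
t: 18.85
tool_pos: [0.588, 0.0686, 0.2344]
orientation: [-1.499, 2.761, -0.001]
force: [1.0, -1.6, -0.7]
opening: 0.0358
t 18.85 grasp [0.5881 0.0686 0.0671] yaw -123.0 tilt 0.03 zaxis [ 5.e-04 -2.e-04 -1.e+00] F [ 0.97 -1.58 -0.69] M [-0.074 -0.18  -0.032] open 0.0358 j6 -2.536
shift cm [-0.007  0.016 -0.035] n 0.04 turn -0.0
```

```bash
python3 -m creep '[[[0,0,0],[0,0,0]],[[0,0,0],[0,0,0]],[[0,0,0.009],[0,0,2]],[[0,0,0.018],[0,0,4]],[[0,0,0.018],[0,0,4]],[[0,0,0.018],[0,0,4]]]' 28 25
python3 - <<'E'
from h import *
to(.588,.0687,.0675,237)
E
python3 -m creep '[[[0,0,0.018],[0,0,4]],[[0,0,0.018],[0,0,4]],[[0,0,0.018],[0,0,4]],[[0,0,0.018],[0,0,4]]]'
python3 - <<'E'
from h import *
to(.588,.0687,.0675,237)
E
```

```text
t: 19.35
tool_pos: [0.588, 0.0686, 0.2338]
orientation: [-1.146, 2.924, -0.001]
force: [1.2, -1.1, -0.1]
opening: 0.0356
t 19.35 grasp [0.5881 0.0685 0.0665] yaw -137.19 tilt 0.04 zaxis [ 6.e-04 -3.e-04 -1.e+00] F [ 1.18 -1.12 -0.09] M [-0.165 -0.248  0.149] open 0.0356 j6 -2.288
shift cm [-0.005  0.021 -0.096] n 0.1 turn -14.19
t: 19.68
tool_pos: [0.588, 0.0685, 0.2331]
orientation: [-0.728, 3.055, -0.001]
force: [2.0, -1.7, -1.0]
opening: 0.0359
t 19.68 grasp [0.5882 0.0685 0.0658] yaw -153.19 tilt 0.04 zaxis [ 7.e-04 -3.e-04 -1.e+00] F [ 2.05 -1.67 -0.95] M [-0.207 -0.335  0.139] open 0.0359 j6 -2.009
shift cm [ 0.005  0.025 -0.166] n 0.17 turn -30.19
```

```bash
python3 -m creep '[[[0,0,0.018],[0,0,4]],[[0,0,0.018],[0,0,4]],[[0,0,0.018],[0,0,4]],[[0,0,0.018],[0,0,4]],[[0,0,0.018],[0,0,4]],[[0,0,0.018],[0,0,4]],[[0,0,0.018],[0,0,4]],[[0,0,0.018],[0,0,4]],[[0,0,0.018],[0,0,4]],[[0,0,0.018],[0,0,4]],[[0,0,0.018],[0,0,4]],[[0,0,0.018],[0,0,4]]]'
cat > mz.py <<'E'
from h import *
import sys
s=read_state();R=Ro.from_rotvec(s["orientation"]).as_matrix()
y=np.degrees(np.arctan2(R[1,0],R[0,0]));tot=(-123-y)%360
print("t %.2f turned %.2f Mz %.3f F %s z %.4f dq6 %.3f open %.4f"%(s["t"],tot,s["wrist_torque"][2],s["force"].round(2),s["tool_pos"][2],s["dq"][5],s["opening"]))
E
python3 mz.py
python3 -m creep '[[[0,0,0.009],[0,0,2]],[[0,0,0.009],[0,0,2]],[[0,0,0.009],[0,0,2]],[[0,0,0.009],[0,0,2]]]' >/dev/null; python3 mz.py
python3 -m creep '[[[0,0,0.009],[0,0,2]],[[0,0,0.009],[0,0,2]]]' >/dev/null; python3 mz.py
```

```text
t: 20.68
tool_pos: [0.5881, 0.0685, 0.231]
orientation: [0.578, 3.087, -0.0]
force: [2.3, -3.0, -1.2]
opening: 0.0357
t 20.68 turned 78.19 Mz 0.087 F [ 2.26 -2.96 -1.23] z 0.2310 dq6 0.832 open 0.0357
t 21.02 turned 86.10 Mz 0.095 F [ 1.81 -2.21 -0.52] z 0.2306 dq6 0.416 open 0.0356
t 21.18 turned 90.10 Mz 0.088 F [ 1.07 -3.32 -0.98] z 0.2304 dq6 0.415 open 0.0356
```

```bash
python3 -m creep '[[[0,0,0.009],[0,0,2]],[[0,0,0.009],[0,0,2]]]' >/dev/null; python3 mz.py
python3 -m creep '[[[0,0,0.009],[0,0,2]],[[0,0,0.009],[0,0,2]]]' >/dev/null; python3 mz.py
python3 -m creep '[[[0,0,0.009],[0,0,2]],[[0,0,0.009],[0,0,2]]]' >/dev/null; python3 mz.py
python3 -m creep '[[[0,0,0.009],[0,0,2]]]' >/dev/null; python3 mz.py
python3 -m creep '[[[0,0,0.009],[0,0,2]]]' >/dev/null; python3 mz.py
python3 -m creep '[[[0,0,0.009],[0,0,2]]]' >/dev/null; python3 mz.py
```

```text
t 21.35 turned 94.10 Mz 0.079 F [ 1.61 -2.57 -0.65] z 0.2303 dq6 0.415 open 0.0354
t 21.52 turned 98.10 Mz 0.087 F [ 1.68 -2.23 -0.95] z 0.2301 dq6 0.417 open 0.0354
t 21.68 turned 102.10 Mz 0.061 F [ 2.21 -1.19 -0.1 ] z 0.2299 dq6 0.415 open 0.0356
t 21.77 turned 104.10 Mz 0.134 F [ 3.13 -1.97 -0.59] z 0.2298 dq6 0.415 open 0.0356
t 21.85 turned 106.10 Mz 0.115 F [ 2.38 -2.68  0.12] z 0.2297 dq6 0.416 open 0.0356
t 21.93 turned 108.10 Mz 0.040 F [ 1.74 -2.23  0.32] z 0.2297 dq6 0.417 open 0.0357
```

```bash
for_() { :; }
python3 -m creep '[[[0,0,0.009],[0,0,2]]]' >/dev/null; python3 mz.py
python3 -m creep '[[[0,0,0.009],[0,0,2]]]' >/dev/null; python3 mz.py
python3 -m creep '[[[0,0,0.009],[0,0,2]]]' >/dev/null; python3 mz.py
python3 -m creep '[[[0,0,0.009],[0,0,2]]]' >/dev/null; python3 mz.py
```

```text
t 22.02 turned 110.10 Mz 0.035 F [ 1.95 -2.5  -0.83] z 0.2296 dq6 0.415 open 0.0356
t 22.10 turned 112.10 Mz 0.058 F [ 2.42 -1.59 -0.1 ] z 0.2295 dq6 0.415 open 0.0354
t 22.18 turned 114.10 Mz 0.058 F [ 2.   -2.24  0.28] z 0.2294 dq6 0.416 open 0.0353
t 22.27 turned 116.10 Mz 0.110 F [ 2.41 -2.77 -0.66] z 0.2293 dq6 0.415 open 0.0355
```

```bash
python3 -m creep '[[[0,0,0.009],[0,0,2]]]' >/dev/null; python3 mz.py
python3 -m creep '[[[0,0,0.009],[0,0,2]]]' >/dev/null; python3 mz.py
python3 -m creep '[[[0,0,0.009],[0,0,2]]]' >/dev/null; python3 mz.py
```

```text
t 22.35 turned 118.10 Mz 0.034 F [ 0.81 -2.83  0.12] z 0.2292 dq6 0.418 open 0.0357
t 22.43 turned 120.10 Mz 0.043 F [ 1.9  -2.44 -1.  ] z 0.2291 dq6 0.417 open 0.0354
t 22.52 turned 122.10 Mz 0.104 F [ 1.29 -3.17 -0.14] z 0.2291 dq6 0.415 open 0.0356
```

```bash
for i in 1; do
python3 -m creep '[[[0,0,0.009],[0,0,2]]]' >/dev/null; python3 mz.py
python3 -m creep '[[[0,0,0.009],[0,0,2]]]' >/dev/null; python3 mz.py
python3 -m creep '[[[0,0,0.009],[0,0,2]]]' >/dev/null; python3 mz.py
python3 -m creep '[[[0,0,0.009],[0,0,2]]]' >/dev/null; python3 mz.py
python3 -m creep '[[[0,0,0.009],[0,0,2]]]' >/dev/null; python3 mz.py
done
```

```text
t 22.60 turned 124.10 Mz 0.099 F [ 1.86 -1.95  0.07] z 0.2289 dq6 0.416 open 0.0353
t 22.68 turned 126.10 Mz 0.064 F [ 0.5  -3.43 -0.13] z 0.2288 dq6 0.416 open 0.0355
t 22.77 turned 128.10 Mz 0.146 F [ 2.09 -2.71 -0.79] z 0.2288 dq6 0.417 open 0.0358
t 22.85 turned 130.10 Mz 0.066 F [ 1.84 -2.66 -0.44] z 0.2287 dq6 0.415 open 0.0355
t 22.93 turned 132.10 Mz 0.123 F [ 1.62 -2.49  0.96] z 0.2286 dq6 0.414 open 0.0355
```

```bash
python3 -m creep '[[[0,0,0.005],[0,0,1]]]' >/dev/null; python3 mz.py
python3 -m creep '[[[0,0,0.004],[0,0,1]]]' >/dev/null; python3 mz.py
python3 -m creep '[[[0,0,0.005],[0,0,1]]]' >/dev/null; python3 mz.py
python3 -m creep '[[[0,0,0.004],[0,0,1]]]' >/dev/null; python3 mz.py
```

```text
t 23.02 turned 133.10 Mz 0.101 F [ 0.9  -2.46  0.29] z 0.2286 dq6 0.175 open 0.0357
t 23.10 turned 134.04 Mz 0.096 F [ 0.86 -3.62  1.29] z 0.2286 dq6 0.206 open 0.0355
t 23.18 turned 135.05 Mz 0.083 F [ 0.38 -4.92  2.29] z 0.2286 dq6 0.212 open 0.0355
t 23.27 turned 136.07 Mz 0.136 F [ 0.98 -4.49  2.98] z 0.2286 dq6 0.212 open 0.0351
```

```bash
python3 -m creep '[[[0,0,-0.005],[0,0,1]]]' >/dev/null; python3 mz.py
python3 -m creep '[[[0,0,-0.005],[0,0,1]]]' >/dev/null; python3 mz.py
python3 -m creep '[[[0,0,0],[0,0,1]]]' >/dev/null; python3 mz.py
```

```text
t 23.35 turned 137.07 Mz 0.129 F [ 2.04 -5.28  1.69] z 0.2286 dq6 0.208 open 0.0355
t 23.43 turned 138.07 Mz 0.131 F [ 1.06 -5.24  2.2 ] z 0.2286 dq6 0.209 open 0.0355
t 23.52 turned 139.08 Mz 0.198 F [ 0.42 -4.86  2.04] z 0.2286 dq6 0.207 open 0.0353
```

```bash
python3 -m creep '[[[0,0,-0.003],[0,0,1]]]' >/dev/null; python3 mz.py
python3 -m creep '[[[0,0,-0.002],[0,0,1]]]' >/dev/null; python3 mz.py
python3 -m creep '[[[0,0,0],[0,0,0]],[[0,0,0],[0,0,0]]]' >/dev/null; python3 mz.py
python3 -m creep '[[[0,0,0],[0,0,0]]]' >/dev/null; python3 mz.py
```

```text
t 23.60 turned 140.07 Mz 0.204 F [ 1.13 -5.13  1.4 ] z 0.2286 dq6 0.206 open 0.0356
t 23.68 turned 141.07 Mz 0.176 F [ 2.31 -5.34  1.03] z 0.2286 dq6 0.207 open 0.0356
t 23.85 turned 141.04 Mz 0.062 F [ 2.   -6.1   1.23] z 0.2286 dq6 -0.003 open 0.0353
t 23.93 turned 141.03 Mz 0.052 F [ 1.07 -4.72  1.37] z 0.2286 dq6 0.000 open 0.0361
```

```bash
python3 -m creep '[[[0,0,0],[0,0,0]],[[0,0,0],[0,0,0]],[[0,0,0],[0,0,0]],[[0,0,0],[0,0,0]],[[0,0,0],[0,0,0]],[[0,0,0],[0,0,0]],[[0,0,0],[0,0,0]]]' 80; python3 mz.py
python3 -m creep '[[[0,0,-0.5],[0,0,0]],[[0,0,-1.5],[0,0,0]],[[0,0,-2.5],[0,0,0]],[[0,0,-3],[0,0,0]],[[0,0,-3],[0,0,0]],[[0,0,-2],[0,0,0]],[[0,0,-1],[0,0,0]],[[0,0,0],[0,0,0]]]'
python3 - <<'E'
from h import *
to(.4,.3,.2)
E
```

```text
t: 24.52
tool_pos: [0.5878, 0.0688, 0.2283]
orientation: [-2.102, -2.335, 0.0]
force: [0.2, -0.3, 0.6]
opening: 0.0733
t 24.52 turned 141.00 Mz 0.028 F [ 0.16 -0.27  0.59] z 0.2283 dq6 0.000 open 0.0733
t: 25.18
tool_pos: [0.5887, 0.0687, 0.3669]
orientation: [2.099, 2.332, 0.006]
force: [0.1, -0.4, 0.1]
opening: 0.0741
t 25.18 grasp [0.5896 0.0688 0.1996] yaw 96.0 tilt 0.32 zaxis [ 5.5e-03  2.0e-04 -1.0e+00] F [ 0.13 -0.43  0.08] M [-0.043  0.073  0.016] open 0.0741 j6 -0.075
shift cm [ 24.978 -16.436  -0.14 ] n 29.9 turn None
```

```bash
python3 -m creep '[[[2,-1,0],[0,0,0]],[[3,-2,0],[0,0,0]],[[3,-2,0],[0,0,0]],[[3,-2,0],[0,0,0]],[[3,-2,0],[0,0,0]],[[3,-2,0],[0,0,0]],[[2,-1,0],[0,0,0]],[[0,0,0],[0,0,0]],[[0,0,0],[0,0,0]]]'
python3 - <<'E'
from h import *
a=[]
for n,x,y in (("scene",265,155),("top",220,175)):
    c=read_camera(n);a.append(cv2.resize(np.ascontiguousarray(c["img"][y:y+75,x:x+65,::-1]),None,fx=6,fy=6,interpolation=cv2.INTER_CUBIC))
    cv2.imwrite(f"pics/full_{n}.png",c["img"][:,:,::-1])
cv2.imwrite("pics/f1.png",np.hstack(a))
E
```

```text
t: 25.93
tool_pos: [0.4476, 0.2458, 0.3616]
orientation: [-2.098, -2.337, 0.004]
force: [-0.8, -1.1, 0.3]
opening: 0.0743
```

View pics/f1.png

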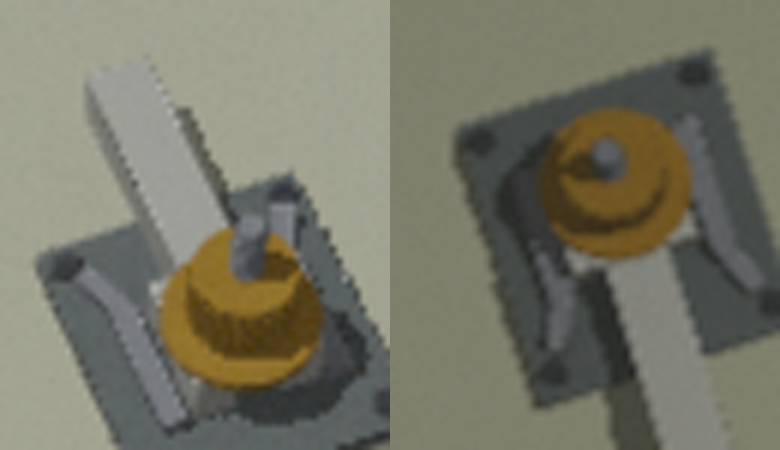

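View pics/full_scene.png

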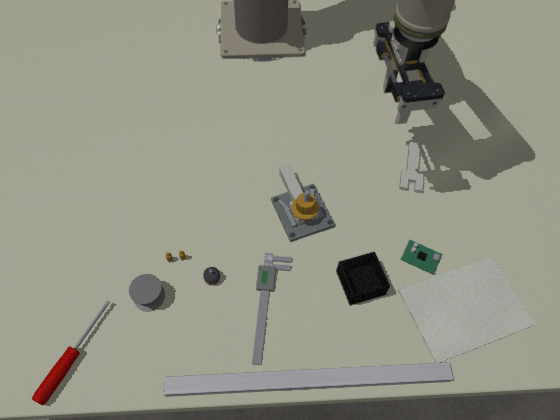

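```bash
python3 - <<'E'
from h import *
P=np.array([.588,.0687]);a=np.radians(18.6);Rm=np.array([[np.cos(a),np.sin(a)],[-np.sin(a),np.cos(a)]])
c=read_camera("scene")
for nm,p,z in [("HL",(88,75),.034),("HR",(150,57),.034),("midL",(160,262),.034),("midR",(232,218),.034),("plateBL",(38,258),.01),("plateBR",(290,173),.01),("posttop",(250,222),.095)]:
    w=onz(c,(265+(p[0]+.5)/6-.5,155+(p[1]+.5)/6-.5),z)[:2];print(nm,(Rm@(w-P)*1000).round(1))
E
python3 mz.py
```

```text
HL [-113.6  -10.7]
HR [-112.9   13. ]
midL [-31.3 -16.8]
midR [-39.   13.5]
plateBL [-62.  -49.9]
plateBR [-63.  48.]
posttop [-0.4 -0.5]
t 26.08 turned 141.05 Mz -0.038 F [-0.45 -0.99  0.29] z 0.3624 dq6 0.003 open 0.0743
```

Fork still home and aligned, collar down on it, arm clear; handing in.

```bash
python3 -c "
from plant import close_job
print(close_job())"
```

```text
the job is handed in; nothing more can be done
None
```

I slid the thick fork between the rails until it met the post, let it go, then spun the collar down onto it, released it and handed the job in at about 26 s. No verdict was reported. The nip and collar height are estimates, because neither can be read directly.

- **Fork:** I stopped pushing at about 9 N against the post. In the last picture the handle end lies about 51 mm behind the plate's edge (50 mm nominal), within about 1 mm sideways and parallel to the rails.
- **Collar:** I turned it 141° clockwise. The wrist force started to rise at about 133°, which I took as contact. Going 8° past that gives a nip of about 6–8 N. The turning moment rose from about 0.06–0.08 to 0.18–0.20 N m, which agrees within its noise of about 0.03 N m. The tool was pressing down with only about 1 N just before release.
- **Disagreements:**
  - The fork met the post about 2 mm further in than my first camera estimate.
  - The collar started about 0.5 mm higher than the pictures suggested.
  - The two cameras differed by about 3 mm. I settled these by feel at contact.
- **Other things:** The thin fork and the bystanders look unmoved in the final scene picture, and the gripper is open and clear of everything.

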